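# Load the turntable caddy and set its knurled cap nut

## Robot

A 7-joint arm with a two-finger parallel gripper is mounted at the origin on a cart in front of the work surface, level with it; the furniture and walls round the work are solid. World frame = base frame: x ahead of the robot, y to its left, z up, the work surface at z = 0. Lengths are in m, angles in rad, forces in N, time in s.
With the tool pointing down it reaches from about 0.425 to 0.95 m from the base axis. Payload 4.7 kg.
Tool frame: the origin (TCP) lies on the centre line of the jaws, within the pads' length; the fingertips stand 17 mm ahead of it and the grasp point (between the pads) lies 2 mm behind it; z points along the fingers, y is the line along which they close (so a half turn about z gives the same grasp; the last joint's range is limited). The gripper opens to 87 mm and grips with 3 to 60 N. Pads are 19 mm wide; open, the fingers measure 117 mm over their backs; the gripper's body (75 mm by 190 mm) begins 51 mm behind the grasp point.
Start: joints at [1.253, 0.469, -0.049, 1.532, 0.024, 1.141, -0.082], TCP at [0.192, -0.647, 0.24] pointing down, gripper open.
Joint ranges: [-2.59, 2.59], [-0.33, 1.99], [-1.39, 1.29], [0.1, 2.45], [-1.04, 4.18], [0.21, 1.99], [-2.66, 2.66]. Speed limits (rad/s): [2.57, 2.57, 3.14, 3.14, 3.14, 3.14, 3.14].

## Interface

Orientations are given as [roll, pitch, yaw] about the fixed x, y, z axes, in that order (R = Rz(yaw) Ry(pitch) Rx(roll)).
In Python, from cell import bot gives the robot as it stands.
- The arm moves only by the tool step_arm, never from a script. Its argument "series" is a list of rows, each a list of 5 numbers: the shift along the world's x, y, z in mm, then the turn about the world's z in rad, then the finger opening in mm, from 0 to 87. A call has 1 to 20 rows; each row shifts and turns the commanded pose from where the row before left it; what a row does not reach is not made up. A row lasts 1/12 s, in which the tool goes at most 41.7 mm and 7.16 degrees, less where a joint would pass 70% of its speed; a pose out of reach is approached as far as the arm can. A call is refused whole if a number of a shift passes 41.7 or a number of a turn 0.125, either way. A call with a gripper value outside its range is refused whole. The fingers move at their own pace and stop on an object; the grip force is fixed at half the most. Time passes only in rows, so rows that do not move let the fingers close. It gives the time, the measured TCP pose, the force, the opening and the grip force at its end, in the units of the state.
- bot.state(): the state, without advancing time (a new reading comes with each control period).
- bot.capture(name): name is "scene" or "top"; returns a dict with "color" (420x560x3 uint8, blue, green, red), "fx", "fy", "cx", "cy" (pixels), "rvec" (rotation vector, rad) and "tvec" (3), from world to camera coordinates, as OpenCV has them. Camera axes: x right, y down, z forward; pixel columns grow to the right and rows downward; lengths in m; the calibration is good to about 2 mm. A picture is of the moment at which its call begins. There is no depth.
- bot.finish_job(): hands the job in; it is judged then, once.
The state is a dict: "clock": time; "joint_pos": joint angles; "joint_velocities": joint speeds; "joint_efforts": joint torques, N m; "position": TCP position; "orientation": TCP orientation; "ft_force": force on the tool from outside, world axes, zero at the start; "torque": the same for the moment, N m; "opening": opening from 0.0 (shut) to 1.0 (fully open); "finger_force": force on a finger pad.
Only numpy, scipy, OpenCV 4.12 (cv2) and the standard library are available. Lean on these libraries where they do the work, as an engineer would, in place of code of your own. Each camera call takes 0.05 s, during which the arm holds its last target. There are 200 camera calls.

## Task

Sort the loose thread spool into the empty round cup and the loose wooden stamp into the empty oblong cup of the turntable caddy, both standing upright on the cup floors. Then screw the knurled cap nut in the middle down clockwise (seen from above) until it bottoms out, back it off a quarter turn, and finish while still holding the nut there in the gripper: do not let go at the end. Leave the tape roll, the marker and the eraser on the table where they are.

Things in the scene. Friction and masses are not known exactly. Their poses are not given: they have to be found in the camera images.
- spool: thread spool, upright cylinder 29 mm in diameter and 48 mm tall with wooden ends, loose; origin at the centre of its underside, z up
- stamp: wooden hand stamp, loose, 50 mm tall: rectangular foot 26 mm (its x) by 32 mm (its y), 13 mm high, and a turned knob up to 24 mm in diameter above it, narrower towards the foot, grasped around its widest part 38 mm above the underside; origin at the centre of the underside, z up
- caddy: turntable caddy, fixed to the table: steel foot, threaded post on the vertical axis, plywood deck 240 mm in diameter whose top is 22 mm above the table; origin at the table surface on the vertical axis. The deck turns stiffly about the axis if pushed sideways
- round_well (a point): centre of the floor of the empty round cup on the deck, 85 mm from the caddy axis: inner diameter 40 mm, ring wall 4 mm thick and 11 mm high, floor 22 mm above the table
- oblong_well (a point): centre of the floor of the empty oblong cup on the deck, 85 mm from the caddy axis: inner size 36 mm (point x, which points away from the caddy axis) by 42 mm (point y), walls 4 mm thick and 11 mm high, floor 22 mm above the table. The third cup, square, already holds a wooden cube that is fixed in it
- cap: knurled aluminium cap nut on the post in the middle of the caddy: upright cylinder 36 mm in diameter and 28 mm tall, already started on the thread; bottomed out, its knurled body reaches from 62 to 90 mm above the table, and it rises 6 mm per full turn backed off. A raised rib on its top, from the centre to the rim along its own x axis, shows how it is turned. Origin on the axis 4 mm below its underside. The post below it is at most 17 mm in radius
- cap_grip (a point): point on the axis of the cap nut, 16 mm above its underside, a good height to grip it
- nut (a joint): turn of the cap nut in rad: 0 is bottomed out at a hard stop, growing as it is unscrewed (counter-clockwise from above), up to 4.5; it starts about a third to a half turn open, turns with light friction (0.06 N m) and stays where it is left
- tape: bystander: roll of paper tape lying flat, 90 mm across, 16 mm high; origin at the centre of its underside
- marker: bystander: felt pen lying along its y, 140 mm long, 20 mm thick; origin under its centre
- eraser: bystander: small eraser 17 x 43 x 12 mm; origin under its centre
Mind the look-alikes: they are no part of the job. What is shaped like the spool but turquoise is not meant.

How it is judged:
By the outcome, as a careful person would: the job done as asked, in the order asked, and still so for the second after the job is handed in, while the arm keeps its last pose, push and grip.
It also fails if it takes over 72 s, if anything falls off the work surface, if the arm or the gripper's body presses on something with over 40 N, if the wrist force passes 120 N, or if a joint passes its speed limit or range.

## Working session

There is one attempt and no reset: what is moved stays moved. The work goes in short steps, Python scripts to look and compute and a tool call to move; the robot and the scene stay as the last step left them, time stands still between calls to the robot, and variables do not carry over. Pictures are saved under pics/ and viewed, at most 10 in all, crops included, and the job is handed in when it is done.

Besides the shell and the picture viewer there is one more tool, called as name(argument=value, ...) on one line, values as JSON. step_arm: Moves the arm, as the interface text tells. Its arguments: {"type":"object","properties":{"series":{"type":"array"}},"required":["series"]}

```bash
mkdir -p pics; ls; cat > h.py <<'E'
import cv2, numpy as np, pickle
from cell import bot
def cap(n,f):
    c=bot.capture(n); pickle.dump(c,open(f'pics/{f}.pkl','wb')); cv2.imwrite(f'pics/{f}.png',c['color']); return c
def load(f): return pickle.load(open(f'pics/{f}.pkl','rb'))
def K(c): return np.array([[c['fx'],0,c['cx']],[0,c['fy'],c['cy']],[0,0,1.]])
def w(c,u,v,z):
    R=cv2.Rodrigues(np.array(c['rvec'],float))[0];t=np.array(c['tvec'],float).ravel()
    o=-R.T@t; d=R.T@np.linalg.inv(K(c))@[u,v,1]
    return (o+d*(z-o[2])/d[2]).round(4)
def p(c,X):
    return cv2.projectPoints(np.array(X,float).reshape(-1,3),np.array(c['rvec'],float),np.array(c['tvec'],float),K(c),None)[0].reshape(-1,2)
def crop(f,u,v,r,k,g):
    im=cv2.imread(f'pics/{f}.png')[max(v-r,0):v+r,max(u-r,0):u+r]; cv2.imwrite(f'pics/{g}.png',cv2.resize(im,None,fx=k,fy=k,interpolation=cv2.INTER_CUBIC))
E
python3 - <<'E'
from h import *
for n in('top','scene'):
    c=cap(n,n+'0'); R=cv2.Rodrigues(np.array(c['rvec'],float))[0]; print(n,c['fx'],-R.T@np.array(c['tvec']).ravel(),R.round(2).tolist())
print(bot.state())
E
```

```text
pics
top 436.7098654189469 [0.35045554 0.00860517 1.37969648] [[-0.02, -1.0, -0.0], [-0.99, 0.02, -0.13], [0.13, 0.0, -0.99]]
scene 507.6559701934782 [-0.16844539  1.22699295  1.17953529] [[-0.87, -0.49, 0.01], [-0.31, 0.54, -0.78], [0.39, -0.68, -0.62]]
{'clock': 0.1, 'joint_pos': array([ 1.25309267,  0.46939177, -0.04859748,  1.53355338,  0.02412236,
        1.14098524, -0.08229731]), 'joint_velocities': array([-0.00082037, -0.00194339, -0.00054322, -0.00283604, -0.00136433,
        0.00046055, -0.00124245]), 'joint_efforts': array([ 6.12849508e-04, -5.09171605e+01, -8.11098190e-02, -2.36831599e+01,
       -6.14342303e-02,  3.44044541e-02,  7.79545508e-05]), 'position': array([ 0.19211295, -0.64656704,  0.2385924 ]), 'orientation': array([-3.13984308e+00,  7.84894100e-05,  2.88846560e-01]), 'ft_force': array([-0.25341614, -0.13691328, -0.77450118]), 'torque': array([0.03310924, 0.02203266, 0.04746291]), 'finger_force': 0.0, 'opening': 1.0030259293091852}
```

View pics/top0.png

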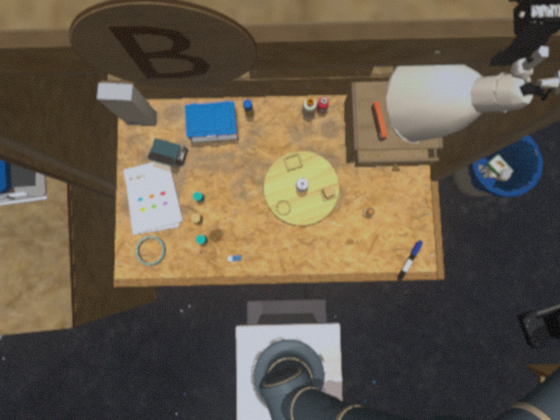

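View pics/scene0.png

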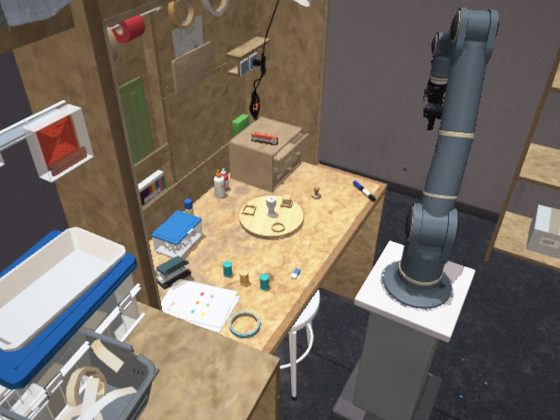

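The top view shows the caddy at about (302,188), with the round cup at (283,208), the oblong cup at (293,162) and the cube cup at (328,192). The amber spool is at (197,218) between turquoise look-alikes, and the stamp is at (369,212). I'll enlarge these areas.

```bash
python3 - <<'E'
from h import *
def m(f,boxes,g):
    im=cv2.imread(f'pics/{f}.png'); out=np.zeros((600,800,3),np.uint8)
    for (u,v,ww,hh,k,x,y) in boxes:
        t=cv2.resize(im[v:v+hh,u:u+ww],None,fx=k,fy=k,interpolation=cv2.INTER_CUBIC); out[y:y+t.shape[0],x:x+t.shape[1]]=t
    cv2.imwrite(f'pics/{g}.png',out)
m('top0',[(258,146,88,84,6,0,0),(180,205,32,26,8,540,0),(355,198,28,28,8,540,220)],'topz')
m('scene0',[(232,184,76,60,7,0,0),(232,262,44,32,6,540,0),(304,178,26,26,8,540,220)],'scenez')
E
```

```text
Traceback (most recent call last):
ValueError: could not broadcast input array from shape (192,264,3) into shape (192,260,3)
```

View pics/topz.png

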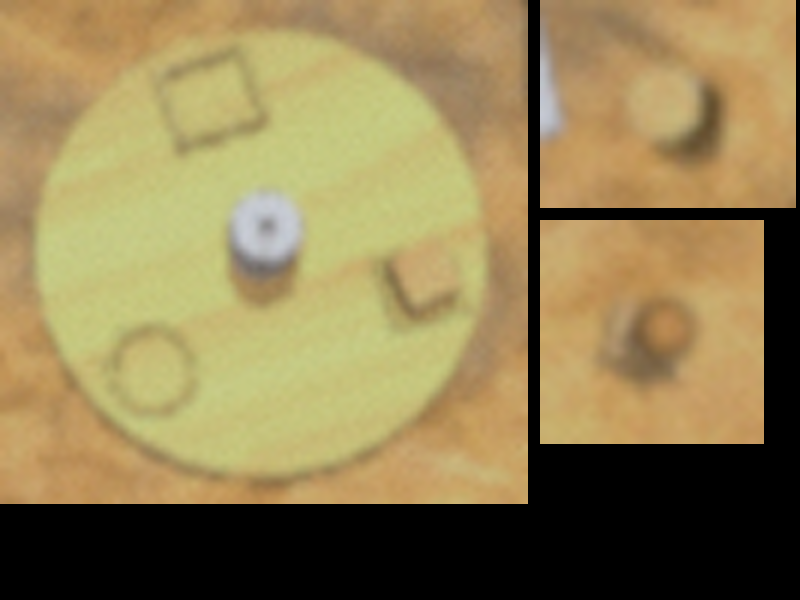

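The enlarged top view gives these mosaic positions: deck centre (262,253), round cup (152,370), oblong cup (212,101), cap (266,228), spool top (667,103), stamp knob (664,327).

```bash
python3 - <<'E'
from h import *
def m(f,boxes,g):
    im=cv2.imread(f'pics/{f}.png'); out=np.zeros((600,800,3),np.uint8)
    for (u,v,ww,hh,k,x,y) in boxes:
        t=cv2.resize(im[v:v+hh,u:u+ww],None,fx=k,fy=k,interpolation=cv2.INTER_CUBIC); out[y:y+t.shape[0],x:x+t.shape[1]]=t
    cv2.imwrite(f'pics/{g}.png',out)
m('scene0',[(232,184,76,60,7,0,0),(232,262,40,32,6,540,0),(304,178,26,26,10,540,220),(255,190,32,30,5,0,430)],'scenez')
c=load('top0')
f=lambda X,Y,z,k=6,ox=0,oy=0,u=258,v=146: w(c,(X-ox+.5)/k-.5+u,(Y-oy+.5)/k-.5+v,z)
print('deck',f(262,253,.022)); print('round',f(152,370,.033)); print('obl',f(212,101,.033),[f(*q,.033).tolist() for q in((156,74),(240,47),(268,125),(180,151))])
print('cap',f(266,228,.093)); print('spool',f(667,103,.048,8,540,0,180,205)); print('stamp',f(664,327,.046,8,540,220,355,198))
print('cube',f(428,270,.022))
E
```

```text
deck [ 0.5703 -0.0525  0.022 ]
round [0.5085 0.0066 0.033 ]
obl [ 0.6497 -0.028   0.033 ] [[0.6649, 0.0011, 0.033], [0.6784, -0.0434, 0.033], [0.6363, -0.057, 0.033], [0.6235, -0.0106, 0.033]]
cap [ 0.5713 -0.0516  0.093 ]
spool [0.4813 0.2753 0.048 ]
stamp [ 0.4897 -0.2605  0.046 ]
cube [ 0.5593 -0.1391  0.022 ]
```

View pics/scenez.png

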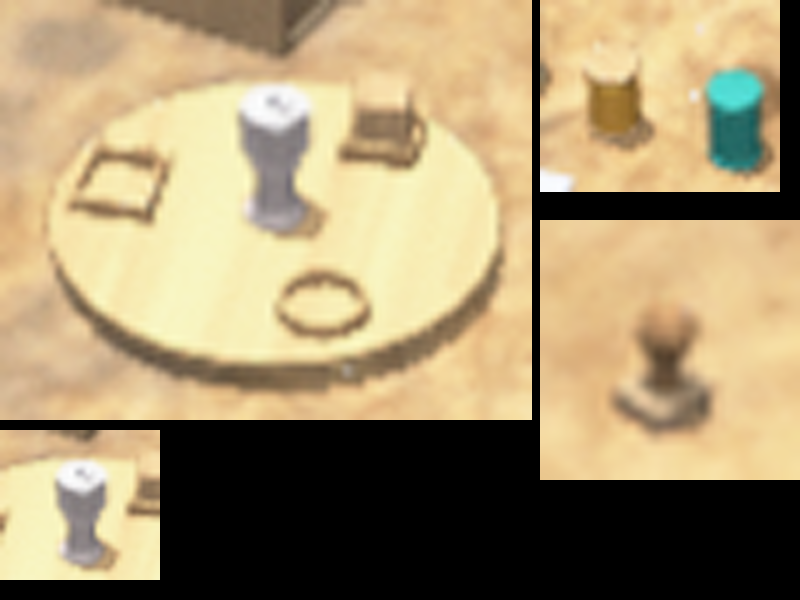

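The scene crop shows the cap top at about (275,105), round cup (323,303), oblong cup (122,184), spool top (611,66), and the stamp knob at (667,328) with its foot below. I'll cross-check the positions and overlay foot-yaw candidates.

```bash
python3 - <<'E'
from h import *
c=load('scene0'); t=load('top0')
f=lambda X,Y,z,k,ox,oy,u,v: w(c,(X-ox+.5)/k-.5+u,(Y-oy+.5)/k-.5+v,z)
print('cap',f(275,105,.091,7,0,0,232,184),'round',f(323,303,.033,7,0,0,232,184),'obl',f(122,184,.033,7,0,0,232,184),'deck',f(272,223,.022,7,0,0,232,184))
print('spool',f(611,66,.048,6,540,0,232,262),'stamp',f(667,328,.038,10,540,220,304,178))
out=np.zeros((600,800,3),np.uint8); P=np.array([.4895,-.2603])
for i,y in enumerate(np.radians([0,22.5,45,67.5,90,112.5,135,157.5])):
    for j,(n,cc,u,v) in enumerate((('scene0',c,306,182),('top0',t,358,200))):
        s=22;k=9 
        im=cv2.resize(cv2.imread(f'pics/{n}.png')[v:v+s,u:u+s],None,fx=k,fy=k,interpolation=cv2.INTER_CUBIC)
        R=np.array([[np.cos(y),-np.sin(y)],[np.sin(y),np.cos(y)]])
        q=[[*(P+R@[a*.013,b*.016]),z] for z in(0,.013) for a,b in((1,1),(-1,1),(-1,-1),(1,-1))]
        uv=(p(cc,q)-[u,v]+.5)*k-.5
        h=cv2.convexHull(uv.round().astype(np.int32)); 
        if True: cv2.polylines(im,[h],True,(0,0,255),1)
        x0=(i%4)*200; y0=(i//4)*300+ (0 if j==0 else 150)
        im=im[40:190] if j==0 else im[30:180]
        out[y0:y0+150,x0:x0+198]=im
cv2.imwrite('pics/foot.png',out)
E
```

```text
cap [ 0.5717 -0.0553  0.091 ] round [0.5054 0.0108 0.033 ] obl [ 0.6459 -0.0221  0.033 ] deck [ 0.5676 -0.045   0.022 ]
spool [0.479  0.2781 0.048 ] stamp [ 0.4882 -0.2647  0.038 ]
```

View pics/foot.png

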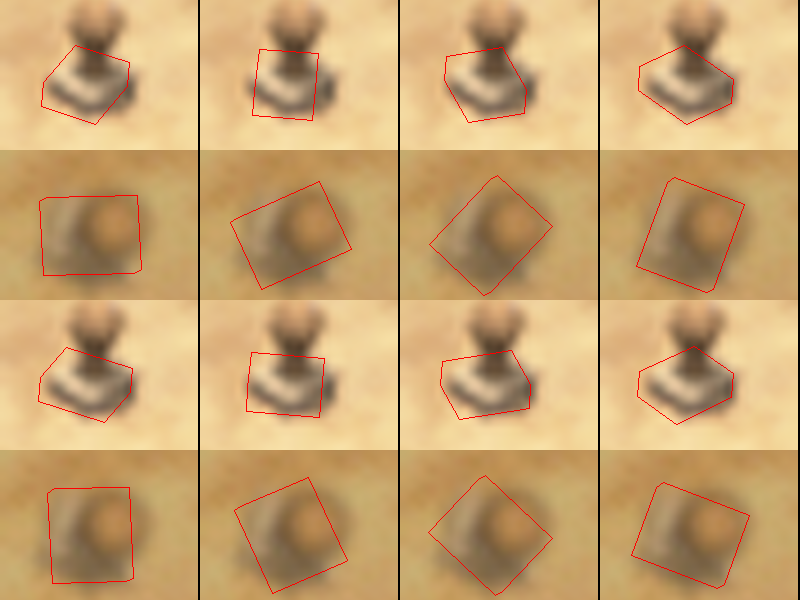

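The foot shows corners at roughly left (49,390), bottom (97,412) and right (135,400), which fits a yaw of about 70° modulo 90°. I'll check that numerically, and check the lamp height too.

```bash
python3 - <<'E'
from h import *
c=load('scene0'); t=load('top0')
q=[w(c,306+(X+.5)/9-.5,182+(Y-260+.5)/9-.5,0) for X,Y in((49,390),(97,412),(135,400))]
for a,b in zip(q,q[1:]): d=(b-a)[:2]; print(a,b,np.hypot(*d),np.degrees(np.arctan2(d[1],d[0])))
for z in(.4,.6,.7,.8,.9): print(z,w(t,430,100,z),p(c,[w(t,430,100,z)]))
b=cv2.imread('pics/top0.png'); h=cv2.cvtColor(b,cv2.COLOR_BGR2HSV)
m=((h[...,0]>24)&(h[...,0]<40)&(h[...,1]>60)).astype(np.uint8)*255; m[:140]=0;m[235:]=0;m[:,:255]=0;m[:,350:]=0
m=cv2.morphologyEx(m,cv2.MORPH_OPEN,np.ones((5,5)));k=max(cv2.findContours(m,0,1)[0],key=cv2.contourArea)
e=cv2.fitEllipse(cv2.convexHull(k)); print(e,w(t,*e[0],.022))
E
```

```text
[ 0.505  -0.2568  0.    ] [ 0.4796 -0.2527  0.    ] 0.0257287776623764 170.83056101477828
[ 0.4796 -0.2527  0.    ] [ 0.4691 -0.269   0.    ] 0.019389172236070354 -122.788491623524
0.4 [ 0.7092 -0.3407  0.4   ] [[277.25178399  81.57659084]]
0.6 [ 0.6359 -0.2694  0.6   ] [[286.3806235   36.82135662]]
0.7 [ 0.5993 -0.2337  0.7   ] [[291.78764793  10.20860978]]
0.8 [ 0.5627 -0.1981  0.8   ] [[297.93903783 -19.9975599 ]]
0.9 [ 0.5261 -0.1624  0.9   ] [[304.96191531 -54.55827281]]
((301.0919189453125, 187.96258544921875), (72.26546478271484, 74.6083984375), 78.55850982666016) [ 0.5696 -0.0519  0.022 ]
```

step_arm(series=[[10,12,-2,-0.03,87],[15,19,-4,-0.03,70],[15,19,-4,-0.03,60],[15,19,-4,-0.03,60],[15,19,-4,-0.03,60],[15,19,-4,-0.03,60],[15,19,-4,-0.03,60],[15,19,-4,-0.03,60],[15,19,-4,-0.03,60],[15,19,-4,-0.03,60]])

```text
clock: 0.93
position: [0.3377, -0.4628, 0.201]
orientation: [-3.141, 0.001, -0.013]
ft_force: [0.7, 0.1, 0.7]
opening: 0.686
finger_force: 0.0
```

step_arm(series=[[19,25,-10,-0.036,60],[19,25,-10,-0.036,60],[19,25,-10,-0.036,60],[19,25,-10,-0.036,60],[19,25,-10,-0.036,60],[19,25,-10,-0.036,60],[19,25,-10,-0.036,60],[19,25,-10,-0.036,60],[0,0,0,0,60],[0,0,0,0,60]])

```text
clock: 1.77
position: [0.49, -0.2615, 0.1206]
orientation: [-3.141, 0.002, -0.294]
ft_force: [-0.8, -0.4, 0.5]
opening: 0.687
finger_force: 0.0
```

```bash
python3 - <<'E'
from h import *
def m(f,boxes,g):
    im=cv2.imread(f'pics/{f}.png'); out=np.zeros((440,800,3),np.uint8)
    for (u,v,ww,hh,k,x,y) in boxes:
        t=cv2.resize(im[v:v+hh,u:u+ww],None,fx=k,fy=k,interpolation=cv2.INTER_CUBIC); out[y:y+t.shape[0],x:x+t.shape[1]]=t
    cv2.imwrite(f'pics/{g}.png',out)
a=cap('scene','s1'); b=cap('top','t1'); s=bot.state(); print(s['position'],s['orientation'],s['joint_pos'].round(3))
T=s['position']; print(p(a,[T+[0,0,-.017]]),p(b,[T]),p(a,[[*T[:2],.038]]),p(b,[[*T[:2],.046]]))
m('s1',[(280,120,80,88,5,0,0)],'sm'); m('s1',[(280,120,80,88,5,0,0),(330,160,80,88,5,400,0)],'a1')
im=cv2.imread('pics/a1.png'); tt=cv2.resize(cv2.imread('pics/t1.png')[168:256,330:410],None,fx=5,fy=5); im[:440,400:800]=tt; cv2.imwrite('pics/a1.png',im)
E
```

```text
[ 0.48869728 -0.26478579  0.12141884] [ 3.14082510e+00  6.34481624e-04 -2.99722265e-01] [ 0.487  0.413 -0.085  1.932  0.049  0.799 -1.495]
[[317.10301465 174.0704903 ]] [[376.68922609 208.4168613 ]] [[316.13418704 188.3037857 ]] [[371.48126402 211.21663633]]
```

View pics/a1.png

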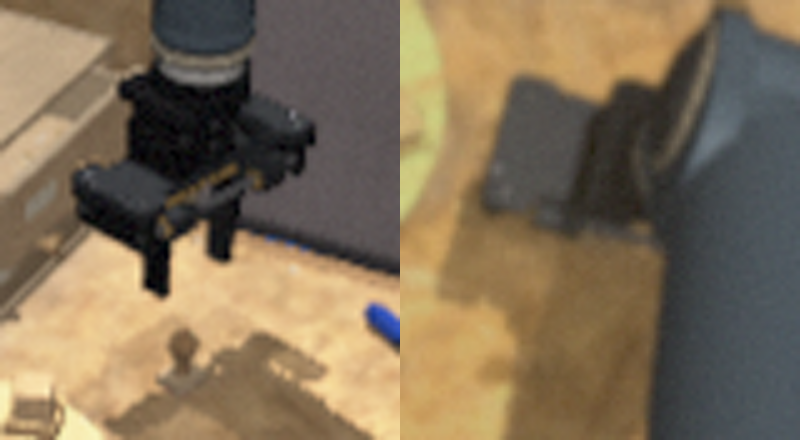

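The gripper sits above the stamp: fingertip midpoint at about px (317,175) matches the prediction (317,174), and the knob at (317,188) lies right under the TCP. Next I'll descend and squeeze the foot to align and measure it.

step_arm(series=[[0,1,-20,0,60],[0,0,-25,0,60],[0,0,-25,0,60],[0,0,-20,0,60],[0,0,-10,0,60],[0,0,0,0,40],[0,0,0,0,22],[0,0,0,0,22],[0,0,0,0,22],[0,0,0,0,22],[0,0,0,0,22],[0,0,0,0,22],[0,0,0,0,22],[0,0,0,0,22]])

```text
clock: 3.03
position: [0.49, -0.2634, 0.0227]
orientation: [3.141, -0.002, -0.299]
ft_force: [-1.1, 0.3, 6.5]
opening: 0.363
finger_force: 29.9
```

step_arm(series=[[0,0,0,0,45],[0,0,0,0,45],[0,0,0,0,45],[0,0,7,0,45],[0,0,7,0,45],[0,0,0,0,15],[0,0,0,0,15],[0,0,0,0,15],[0,0,0,0,15],[0,0,0,0,15],[0,0,0,0,15],[0,0,0,0,15],[0,0,0,0,15]])

```text
clock: 4.12
position: [0.4892, -0.2631, 0.0355]
orientation: [3.141, 0.0, -0.299]
ft_force: [-0.6, -0.5, 0.8]
opening: 0.254
finger_force: 29.3
```

The opening read 31.6 mm, so the jaws were on the 32 mm faces: stamp y is along tool y and its yaw equals the tool yaw. The knob is now held. While lifting, I'll fit the cup outlines in both images.

step_arm(series=[[0,0,10,0,15],[0,0,20,0,15],[0,0,30,0,15],[0,0,30,0,15],[0,0,30,0,15],[0,0,5,0,15]])

```text
clock: 4.62
position: [0.4922, -0.2643, 0.1664]
orientation: [3.14, -0.01, -0.299]
ft_force: [1.0, -0.6, -0.7]
opening: 0.251
finger_force: 29.5
```

```bash
cat > fit.py <<'E'
from h import *
from scipy.optimize import differential_evolution as de
from scipy.ndimage import map_coordinates as mc
a=np.linspace(0,2*np.pi,80,endpoint=False)
ring=np.c_[.022*np.cos(a),.022*np.sin(a)]
s=np.linspace(-1,1,20); rect=np.r_[np.c_[.02*s,0*s+.023],np.c_[.02*s,0*s-.023],np.c_[0*s+.02,.023*s],np.c_[0*s-.02,.023*s]]
G={n:cv2.GaussianBlur(load(n)['color'].astype(np.float32).mean(2),(0,0),.7) for n in('top0','scene0')}
G={n:g-cv2.GaussianBlur(g,(0,0),5) for n,g in G.items()}
def pts(x,y,t1,t2,z):
    o=[]
    for t,q in((t1,ring),(t2,rect)):
        R=np.array([[np.cos(t),-np.sin(t)],[np.sin(t),np.cos(t)]]); P=(q+[.085,0])@R.T+[x,y]; o.append(np.c_[P,np.full(len(P),z)])
    return np.vstack(o)
def cost(v,ns,z=.030):
    X=pts(*v,z); return sum(mc(G[n],p(load_[n],X)[:,::-1].T,order=1).mean() for n in ns)
load_={n:load(n) for n in G}
if __name__=='__main__':
    for ns in(['top0'],['scene0'],['top0','scene0']):
        r=de(cost,[(.55,.59),(-.075,-.03),(2.1,2.7),(.05,.6)],args=(ns,),seed=1,maxiter=60)
        x,y,t1,t2=r.x; print(ns,r.x.round(4),round(r.fun,2),'round',(x+.085*np.cos(t1)).round(4),(y+.085*np.sin(t1)).round(4),'obl',(x+.085*np.cos(t2)).round(4),(y+.085*np.sin(t2)).round(4))
E
python3 fit.py
```

```text
['top0'] [ 0.5698 -0.0527  2.3764  0.3126] -11.44 round 0.5085 0.0061 obl 0.6507 -0.0266
['scene0'] [ 0.5669 -0.0505  2.3689  0.3055] -36.66 round 0.506 0.0089 obl 0.648 -0.0249
['top0', 'scene0'] [ 0.5677 -0.0507  2.3695  0.303 ] -46.04 round 0.5068 0.0086 obl 0.6488 -0.0254
```

step_arm(series=[[6,10,0,0.05,15],[13,20,0,0.05,15],[13,20,0,0.05,15],[13,20,0,0.05,15],[13,20,0,0.05,15],[13,20,0,0.05,15],[13,20,0,0.05,15],[13,20,0,0.05,15],[13,20,0,0.05,15],[13,20,0,0.05,15],[13,20,0,0.05,15],[13,20,0,0.05,15],[11,7,-20,0.01,15],[0,0,-30,0,15],[0,0,-10,0,15],[0,0,0,0,15],[0,0,0,0,15]])

```text
clock: 6.03
position: [0.6482, -0.0261, 0.0993]
orientation: [-3.141, 0.003, 0.311]
ft_force: [0.6, -0.4, -0.1]
opening: 0.253
finger_force: 29.5
```

```bash
python3 - <<'E'
from h import *
a=cap('scene','s2'); s=bot.state(); print(s['position'],s['orientation'],s['joint_pos'].round(3))
k=8;u,v=215,170
im=cv2.resize(a['color'][v:v+72,u:u+95],None,fx=k,fy=k,interpolation=cv2.INTER_CUBIC)
T=s['position']; y=s['orientation'][2]; R=np.array([[np.cos(y),-np.sin(y)],[np.sin(y),np.cos(y)]])
def dr(P,c): cv2.polylines(im,[((p(a,P)-[u,v]+.5)*k-.5).round().astype(np.int32)],True,c,1)
for z in(0,.013): dr([[*(T[:2]+R@[i*.013,j*.016]),T[2]-.036+z] for i,j in((1,1),(-1,1),(-1,-1),(1,-1))],(0,0,255))
y=.308;R=np.array([[np.cos(y),-np.sin(y)],[np.sin(y),np.cos(y)]])
dr([[*(np.array([.6495,-.0258])+R@[i*.018,j*.021]),.033] for i,j in((1,1),(-1,1),(-1,-1),(1,-1))],(255,0,0))
cv2.imwrite('pics/b1.png',im)
E
```

```text
[ 0.64924728 -0.02624442  0.10077615] [-3.14158156e+00  1.37295099e-04  3.10845873e-01] [ 0.16   0.582 -0.26   1.711  0.186  0.873 -1.439]
```

View pics/b1.png

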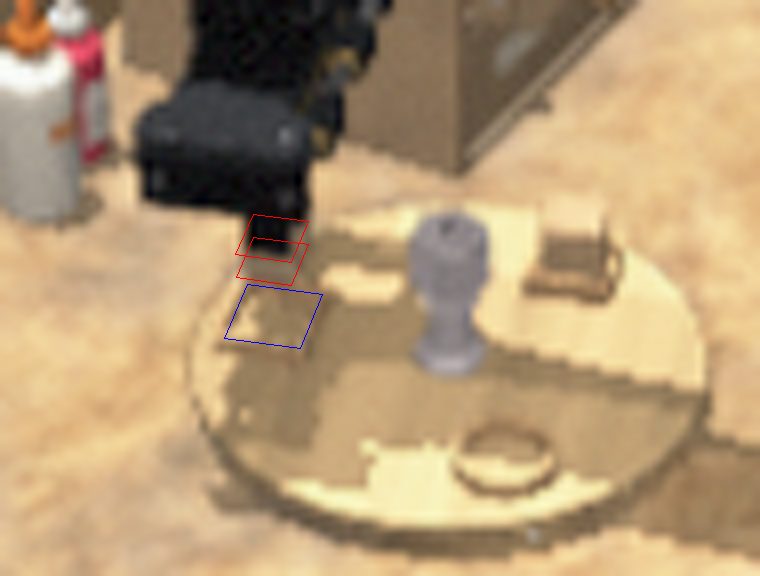

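The stamp foot hangs inside the red outline above the blue cup outline, so the alignment looks right. Lowering now.

step_arm(series=[[0,0,-10,0,15],[0,0,-15,0,15],[0,0,-10,0,15],[0,0,-5,0,15],[0,0,-2,0,15],[0,0,0,0,15]])

```text
clock: 6.58
position: [0.6492, -0.0261, 0.0584]
orientation: [-3.142, 0.0, 0.311]
ft_force: [0.9, -0.8, -1.0]
opening: 0.253
finger_force: 29.5
```

step_arm(series=[[0,0,-1,0,15],[0,0,0,0,30],[0,0,0,0,45],[0,0,0,0,45],[0,0,0,0,45],[0,0,0,0,45],[0,0,10,0,45],[0,0,20,0,45],[0,0,30,0,50],[0,0,30,0,50],[0,0,10,0,50]])

```text
clock: 7.5
position: [0.652, -0.0258, 0.1632]
orientation: [3.139, -0.008, 0.311]
ft_force: [-0.9, -0.6, 0.4]
opening: 0.567
finger_force: 0.0
```

step_arm(series=[[-7,13,0,-0.02,55],[-14,25,0,-0.026,55],[-14,25,0,-0.026,55],[-14,25,0,-0.026,55],[-14,25,0,-0.026,55],[-14,25,0,-0.026,55],[-14,25,0,-0.026,55],[-14,25,0,-0.026,55],[-14,25,0,-0.026,55],[-14,25,0,-0.026,55],[-14,25,0,-0.026,55],[-14,25,0,-0.026,55],[-14,25,0,-0.026,55],[6,-10,-20,0,55],[-14,0,-30,0,55],[0,0,0,0,55],[0,0,0,0,55]])

```text
clock: 8.92
position: [0.465, 0.2765, 0.1069]
orientation: [3.14, 0.003, -0.02]
ft_force: [0.1, 0.3, -0.2]
opening: 0.631
finger_force: 0.0
```

```bash
python3 - <<'E'
from h import *
a=cap('scene','s3'); s=bot.state(); print(s['position'],s['orientation'],s['joint_pos'].round(3))
T=s['position']; k=8;
def z(u,v,w_,h): return cv2.resize(a['color'][v:v+h,u:u+w_],None,fx=k,fy=k,interpolation=cv2.INTER_CUBIC)
out=np.zeros((560,800,3),np.uint8); A=z(222,225,50,70); out[:560,:400]=A; out[:440,400:800]=z(235,180,50,55)
for q in(T-[0,0,.017],[*T[:2],.048],[*T[:2],0]):
    c=((p(a,[q])[0]-[222,225]+.5)*k-.5).round().astype(int); cv2.drawMarker(out,tuple(int(i) for i in c),(0,0,255),0,10,1)
cv2.imwrite('pics/c1.png',out)
E
```

```text
[0.46670896 0.27718808 0.1082202 ] [-3.14135821e+00 -3.80614197e-04 -2.10032228e-02] [-0.386  0.429 -0.288  1.962  0.17   0.773 -2.363]
```

View pics/c1.png

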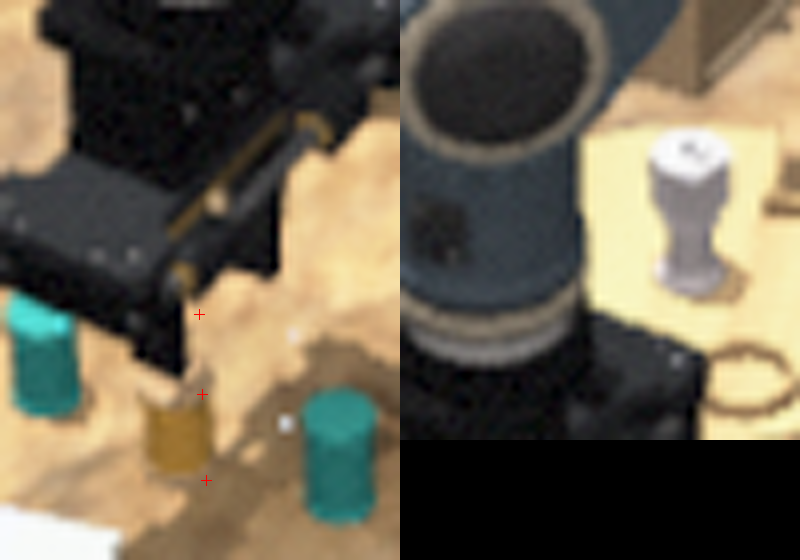

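The spool (crop base centre about (178,460)) lies about 12 mm further in +x than the TCP because my last x shift was too long. The stamp's cup isn't visible here, since the arm covers it. I'll correct x and grasp.

step_arm(series=[[12,0,0,0.02,55],[0,0,-10,0,55],[0,0,-20,0,55],[0,0,-20,0,55],[0,0,-15,0,55],[0,0,-7,0,55],[0,0,0,0,40],[0,0,0,0,20],[0,0,0,0,20],[0,0,0,0,20],[0,0,0,0,20],[0,0,0,0,20],[0,0,0,0,20],[0,0,0,0,20]])

```text
clock: 10.13
position: [0.4789, 0.2772, 0.0365]
orientation: [-3.141, -0.001, -0.001]
ft_force: [-0.2, -0.8, 6.2]
opening: 0.326
finger_force: 30.0
```

step_arm(series=[[0,0,10,0,20],[0,0,25,0,20],[0,0,30,0,20],[0,0,30,0,20],[0,0,20,0,20],[1,-12,0,0,20],[3,-25,0,0,20],[3,-25,0,0,20],[3,-25,0,0,20],[3,-25,0,0,20],[3,-25,0,0,20],[3,-25,0,0,20],[3,-25,0,0,20],[3,-25,0,0,20],[2,-25,0,0,20],[2,-20,0,0,20],[2,-13,-20,0,20],[0,0,-30,0,20],[0,0,0,0,20],[0,0,0,0,20]])

```text
clock: 11.8
position: [0.5074, 0.0066, 0.0993]
orientation: [3.141, 0.005, -0.001]
ft_force: [-0.7, 0.6, 0.1]
opening: 0.326
finger_force: 30.0
```

```bash
python3 - <<'E'
from h import *
a=cap('scene','s4'); s=bot.state(); print(s['position'],s['orientation'],s['joint_pos'].round(3))
T=s['position']; k=8;u,v=220,170
im=cv2.resize(a['color'][v:v+72,u:u+95],None,fx=k,fy=k,interpolation=cv2.INTER_CUBIC)
th=np.linspace(0,6.28,40)
for c,r,z,col in((T[:2],.0145,T[2]-.036,(0,0,255)),(T[:2],.0145,T[2]+.012,(0,0,255)),([.5073,.0075],.02,.033,(255,0,0))):
    P=np.c_[c[0]+r*np.cos(th),c[1]+r*np.sin(th),0*th+z]
    cv2.polylines(im,[((p(a,P)-[u,v]+.5)*k-.5).round().astype(np.int32)],True,col,1)
cv2.imwrite('pics/d1.png',im)
E
```

```text
[0.50880602 0.00727277 0.10061646] [-3.14136186e+00  1.27888607e-03 -5.61253194e-04] [ 0.075  0.387 -0.211  2.047  0.12   0.72  -1.783]
```

View pics/d1.png

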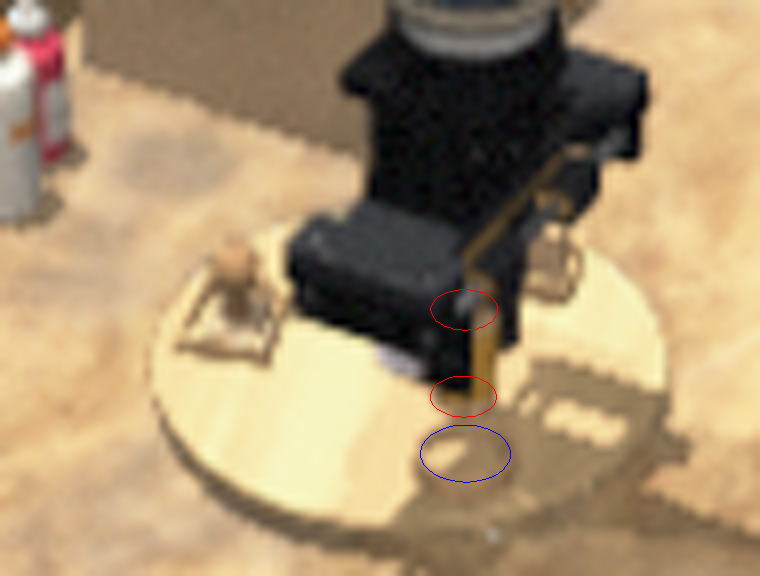

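The stamp sits upright in the oblong cup at about (235,310) in the crop. The spool hangs over the round cup and its outline is inside the blue circle. Lowering it now.

step_arm(series=[[0,0,-10,0,20],[0,0,-15,0,20],[0,0,-10,0,20],[0,0,-5,0,20],[0,0,-2,0,20],[0,0,0,0,20]])

```text
clock: 12.35
position: [0.5094, 0.0073, 0.0588]
orientation: [-3.142, -0.0, -0.001]
ft_force: [0.3, -0.1, -0.3]
opening: 0.322
finger_force: 30.0
```

step_arm(series=[[0,0,-1,0,20],[0,0,0,0,32],[0,0,0,0,45],[0,0,0,0,45],[0,0,0,0,45],[0,0,10,0,45],[0,0,25,0,45],[0,0,30,0,50],[0,0,30,0,60],[0,0,10,0.05,60],[5,-5,0,0.11,60],[10,-10,0,0.11,60],[10,-10,0,0.11,60],[10,-10,0,0.11,60],[10,-10,0,0.11,60],[10,-10,0,0.11,60],[4,-4,0,0.11,60],[0,0,0,0.11,60],[0,0,0,0.11,60],[0,0,0,0.11,60]])

```text
clock: 14.02
position: [0.5683, -0.0523, 0.1632]
orientation: [3.141, -0.0, 1.154]
ft_force: [-0.2, -0.9, -0.3]
opening: 0.69
finger_force: 0.0
```

step_arm(series=[[0,0,0,0.11,60],[0,0,0,0.11,60],[0,0,0,0.11,60],[0,0,0,0.11,60],[0,0,0,0.11,60],[0,0,0,0.11,60],[0,0,0,0.11,60],[0,0,0,0.11,60],[0,0,0,0.11,60],[0,0,0,0.11,60],[0,0,0,0.11,60],[0,0,0,0.11,60],[0,0,0,0.11,60],[0,0,0,0.11,60],[0,0,0,0,60],[0,0,0,0,60]])

```text
clock: 15.35
position: [0.5682, -0.0523, 0.1629]
orientation: [3.142, 0.0, 2.686]
ft_force: [-0.3, 0.9, 0.2]
opening: 0.687
finger_force: 0.0
```

```bash
python3 - <<'E'
from h import *
a=cap('scene','s5'); b=cap('top','t5'); s=bot.state(); print(s['position'],s['orientation'],s['joint_pos'].round(3),s['torque'])
T=s['position']; k=7;u,v=225,165
im=cv2.resize(a['color'][v:v+80,u:u+110],None,fx=k,fy=k,interpolation=cv2.INTER_CUBIC)
def mk(q,col): cv2.drawMarker(im,tuple(int(i) for i in ((p(a,[q])[0]-[u,v]+.5)*k-.5).round()),col,0,12,1)
mk(T-[0,0,.017],(0,0,255)); mk([*T[:2],.092],(255,0,0)); mk([*T[:2],.022],(255,0,0))
cv2.imwrite('pics/e1.png',im)
E
```

```text
[ 0.56830784 -0.05220528  0.16287576] [-3.14144913e+00  3.57923514e-04  2.68640219e+00] [ 0.606  0.497 -0.785  1.834  0.418  0.983  0.76 ] [ 0.08505317 -0.15136774 -0.01136518]
```

View pics/e1.png

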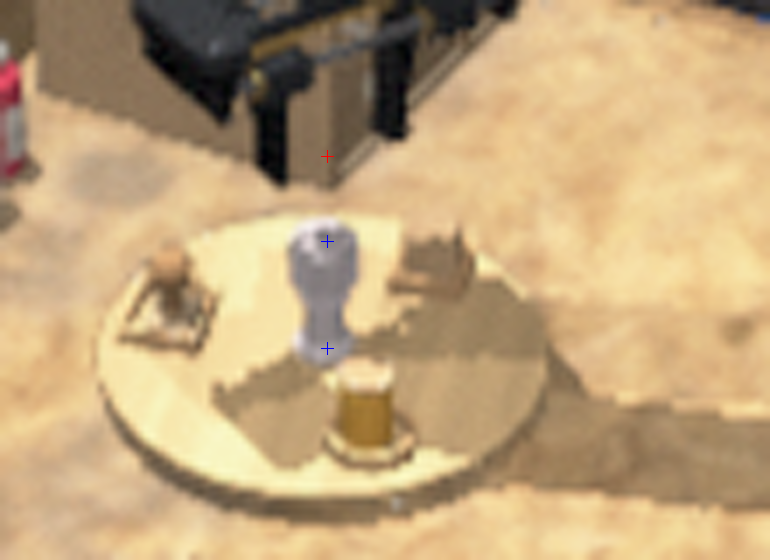

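Both items stand upright in their cups: spool at about (365,410), stamp at (170,300). The TCP projects onto the cap top at (327,241). Lowering and gripping the nut.

step_arm(series=[[0,0,-10,0,60],[0,0,-20,0,60],[0,0,-25,0,60],[0,0,-20,0,60],[0,0,-9,0,60],[0,0,0,0,50],[0,0,0,0,28],[0,0,0,0,28],[0,0,0,0,28],[0,0,0,0,28],[0,0,0,0,28],[0,0,0,0,28],[0,0,0,0,28]])

```text
clock: 16.53
position: [0.5693, -0.0517, 0.0797]
orientation: [3.14, 0.002, 2.689]
ft_force: [0.3, 1.1, 6.1]
opening: 0.407
finger_force: 30.0
```

```bash
python3 -c "
from h import *
s=bot.state();print({k:np.round(s[k],3) for k in('clock','position','orientation','ft_force','torque','opening','joint_pos')})"
```

```text
{'clock': np.float64(16.533), 'position': array([ 0.569, -0.052,  0.08 ]), 'orientation': array([3.140e+00, 2.000e-03, 2.689e+00]), 'ft_force': array([0.326, 1.091, 6.099]), 'torque': array([ 0.302, -0.249, -0.014]), 'opening': np.float64(0.407), 'joint_pos': array([ 0.547,  0.599, -0.714,  1.897,  0.521,  0.836,  0.677])}
```

step_arm(series=[[0,0,-0.1,-0.1,28],[0,0,-0.1,-0.1,28],[0,0,-0.1,-0.1,28],[0,0,-0.1,-0.1,28],[0,0,-0.1,-0.1,28],[0,0,-0.1,-0.1,28],[0,0,-0.1,-0.1,28],[0,0,-0.1,-0.1,28],[0,0,-0.1,-0.1,28],[0,0,-0.1,-0.1,28],[0,0,-0.1,-0.1,28],[0,0,-0.1,-0.1,28],[0,0,-0.1,-0.1,28],[0,0,-0.1,-0.1,28],[0,0,-0.1,-0.1,28],[0,0,-0.1,-0.1,28],[0,0,-0.1,-0.1,28],[0,0,0,0,28]])

```text
clock: 18.03
position: [0.5743, -0.0503, 0.0784]
orientation: [3.131, -0.009, 0.987]
ft_force: [12.1, 3.3, -3.8]
opening: 0.406
finger_force: 30.0
```

```bash
cat > st.py <<'E'
from h import *
s=bot.state();print({k:np.round(s[k],3).tolist() for k in('clock','position','orientation','ft_force','torque','opening','joint_pos')})
E
python3 st.py
```

```text
{'clock': 18.033, 'position': [0.574, -0.05, 0.078], 'orientation': [3.131, -0.009, 0.987], 'ft_force': [12.087, 3.344, -3.772], 'torque': [0.582, -2.422, -0.052], 'opening': 0.406, 'joint_pos': [0.238, 0.512, -0.291, 1.912, 0.208, 0.733, -0.756]}
```

The side force shows that the nut axis is a few mm further in +x. I'll shift to relieve it.

step_arm(series=[[2,-0.5,0,0,28],[2,-0.5,0,0,28],[0,0,0,0,28]])

```text
clock: 18.28
position: [0.5746, -0.0503, 0.0781]
orientation: [3.139, -0.005, 0.99]
ft_force: [2.4, 4.3, 3.4]
opening: 0.406
finger_force: 30.0
```

```bash
python3 st.py
```

```text
{'clock': 18.283, 'position': [0.575, -0.05, 0.078], 'orientation': [3.139, -0.005, 0.99], 'ft_force': [2.403, 4.339, 3.442], 'torque': [1.06, -0.513, -0.063], 'opening': 0.406, 'joint_pos': [0.239, 0.516, -0.293, 1.905, 0.207, 0.745, -0.751]}
```

step_arm(series=[[0.5,1,0,0,28],[0,0,-0.1,-0.1,28],[0,0,-0.1,-0.1,28],[0,0,-0.1,-0.1,28],[0,0,-0.1,-0.1,28],[0,0,0,0,28]])

```text
clock: 18.78
position: [0.5756, -0.0513, 0.0777]
orientation: [3.138, -0.006, 0.586]
ft_force: [4.7, 1.3, 3.0]
opening: 0.408
finger_force: 30.0
```

```bash
python3 st.py
```

```text
{'clock': 18.783, 'position': [0.576, -0.051, 0.078], 'orientation': [3.138, -0.006, 0.586], 'ft_force': [4.712, 1.262, 3.021], 'torque': [0.448, -0.985, -0.043], 'opening': 0.408, 'joint_pos': [0.159, 0.507, -0.188, 1.909, 0.135, 0.731, -1.09]}
```

step_arm(series=[[1.5,0,0,0,28],[0,0,-0.1,-0.1,28],[0,0,-0.1,-0.1,28],[0,0,-0.1,-0.1,28],[0,0,0,0,28]])

```text
clock: 19.2
position: [0.5761, -0.0522, 0.0773]
orientation: [3.14, -0.004, 0.286]
ft_force: [2.7, 1.6, 6.2]
opening: 0.402
finger_force: 30.0
```

```bash
python3 st.py
```

```text
{'clock': 19.2, 'position': [0.576, -0.052, 0.077], 'orientation': [3.14, -0.004, 0.286], 'ft_force': [2.744, 1.63, 6.22], 'torque': [0.228, -0.618, -0.043], 'opening': 0.402, 'joint_pos': [0.101, 0.504, -0.11, 1.91, 0.081, 0.728, -1.34]}
```

step_arm(series=[[0,0,-0.1,-0.1,28],[0,0,-0.1,-0.1,28],[0,0,0,0,28]])

```text
clock: 19.45
position: [0.5762, -0.053, 0.0772]
orientation: [3.14, -0.004, 0.085]
ft_force: [2.9, -1.2, 6.8]
opening: 0.406
finger_force: 30.0
```

```bash
python3 st.py
```

```text
{'clock': 19.45, 'position': [0.576, -0.053, 0.077], 'orientation': [3.14, -0.004, 0.085], 'ft_force': [2.874, -1.235, 6.779], 'torque': [-0.008, -0.642, -0.02], 'opening': 0.406, 'joint_pos': [0.062, 0.502, -0.058, 1.912, 0.044, 0.724, -1.507]}
```

step_arm(series=[[0,0,-0.1,-0.1,28],[0,0,0,0,28]])

```text
clock: 19.62
position: [0.5762, -0.0533, 0.0771]
orientation: [3.139, -0.004, -0.012]
ft_force: [2.6, -0.8, 5.8]
opening: 0.41
finger_force: 30.0
```

```bash
python3 st.py
```

```text
{'clock': 19.617, 'position': [0.576, -0.053, 0.077], 'orientation': [3.139, -0.004, -0.012], 'ft_force': [2.56, -0.783, 5.798], 'torque': [-0.176, -0.62, 0.381], 'opening': 0.41, 'joint_pos': [0.043, 0.501, -0.033, 1.914, 0.027, 0.723, -1.588]}
```

step_arm(series=[[0,0,0,-0.04,28],[0,0,0,0,28]])

```text
clock: 19.78
position: [0.5759, -0.0534, 0.0771]
orientation: [3.139, -0.004, -0.049]
ft_force: [2.3, -1.7, 5.6]
opening: 0.406
finger_force: 30.0
```

```bash
python3 st.py
```

```text
{'clock': 19.783, 'position': [0.576, -0.053, 0.077], 'orientation': [3.139, -0.004, -0.049], 'ft_force': [2.345, -1.709, 5.567], 'torque': [-0.202, -0.465, 0.743], 'opening': 0.406, 'joint_pos': [0.036, 0.501, -0.023, 1.914, 0.021, 0.723, -1.619]}
```

The torque rose from 0.38 to 0.74 Nm, so the nut is at the stop. Next I'll unwind the elastic twist to find the zero reference.

step_arm(series=[[0,0,0,0.04,28],[0,0,0,0,28]])

```text
clock: 19.95
position: [0.5759, -0.0533, 0.0771]
orientation: [3.14, -0.004, -0.009]
ft_force: [2.4, -0.3, 6.6]
opening: 0.404
finger_force: 30.0
```

```bash
python3 st.py
```

```text
{'clock': 19.95, 'position': [0.576, -0.053, 0.077], 'orientation': [3.14, -0.004, -0.009], 'ft_force': [2.364, -0.291, 6.552], 'torque': [-0.105, -0.445, 0.106], 'opening': 0.404, 'joint_pos': [0.045, 0.501, -0.034, 1.914, 0.027, 0.724, -1.586]}
```

step_arm(series=[[0,0,0,0.04,28],[0,0,0,0,28]])

```text
clock: 20.12
position: [0.5759, -0.0532, 0.0771]
orientation: [3.14, -0.004, 0.03]
ft_force: [3.0, -0.4, 6.5]
opening: 0.403
finger_force: 30.0
```

```bash
python3 st.py
```

```text
{'clock': 20.117, 'position': [0.576, -0.053, 0.077], 'orientation': [3.14, -0.004, 0.03], 'ft_force': [3.018, -0.363, 6.53], 'torque': [-0.038, -0.487, 0.022], 'opening': 0.403, 'joint_pos': [0.053, 0.501, -0.045, 1.913, 0.034, 0.724, -1.553]}
```

Zero is at tool yaw of about 0.00. Now the quarter turn back, to yaw of about 1.575.

step_arm(series=[[0,0,0.1,0.1,28],[0,0,0.1,0.1,28],[0,0,0.1,0.1,28],[0,0,0.1,0.1,28],[0,0,0.1,0.1,28],[0,0,0.1,0.1,28],[0,0,0.1,0.1,28],[0,0,0.1,0.1,28],[0,0,0.1,0.1,28],[0,0,0.1,0.1,28],[0,0,0.1,0.1,28],[0,0,0.1,0.1,28],[0,0,0.1,0.1,28],[0,0,0.1,0.1,28],[0,0,0.1,0.1,28],[0,0,0,0.045,28],[0,0,0,0,28],[0,0,0,0,28]])

```text
clock: 21.62
position: [0.5728, -0.0501, 0.0784]
orientation: [-3.138, -0.002, 1.576]
ft_force: [-4.2, 4.9, 13.7]
opening: 0.406
finger_force: 30.0
```

```bash
python3 - <<'E'
from h import *
import st
c=cap('scene','s6'); t=cap('top','t6')
E
```

```text
{'clock': 21.617, 'position': [0.573, -0.05, 0.078], 'orientation': [-3.138, -0.002, 1.576], 'ft_force': [-4.192, 4.899, 13.725], 'torque': [1.043, 1.044, 0.011], 'opening': 0.406, 'joint_pos': [0.348, 0.539, -0.441, 1.897, 0.316, 0.777, -0.261]}
```

```bash
python3 - <<'E'
from h import *
a=cv2.imread('pics/s5.png');b=cv2.imread('pics/s6.png')
for n,(u,v,r) in dict(stamp=(249,207,7),spool=(277,223,8),eraser=(296,272,8),tape=(245,324,18)).items():
    q=cv2.matchTemplate(b[v-r-6:v+r+6,u-r-6:u+r+6],a[v-r:v+r,u-r:u+r],cv2.TM_CCOEFF_NORMED); m=cv2.minMaxLoc(q); print(n,round(m[1],2),m[3][0]-6,m[3][1]-6)
bot.finish_job()
E
```

```text
stamp 0.9 0 0
spool 0.79 0 0
eraser 1.0 0 0
tape 1.0 0 0
the job is handed in; nothing more can be done
```

The job is handed in: spool upright in the round cup, stamp upright in the oblong cup, cap nut bottomed out, backed off a quarter turn (about 90° by tool yaw) and still gripped, at 22 s on the clock; the tape, marker and eraser were left alone.

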